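Seal the snack box, vent last

TASK

The teal snack box by the sink is packed but not sealed. With your fingertips, press its lid shut by the middle of its front edge, then fold the clip on that edge down and push it in flat against the box, and only then press the vent plug in the lid all the way in, so that no air stays trapped. Press lightly, grasp or lift nothing, leave the box about where it stands and do not disturb the bottle, the egg cups or the fork.

Things in the scene. Friction and masses are not known exactly. Their poses are not given: they have to be found in the camera images.
- snackbox: Teal polypropylene snack box, packed, loose on the counter, about 0.9 kg with its lid. 120 mm deep (its x), 166 mm wide (its y), walls 56 mm tall; origin at the centre of its underside, z up. Its front, with the clip, is its -x side; the lid is hinged along the top of its rear +x wall. At the start the front looks roughly to the robot's left.
- lid (a joint): Angle of the lid: 0 = shut, grows as its front rises (rad). Hinge line along the box's y at box x = +60 mm, z = 56 mm. A 6 mm plate, 124 mm from hinge to front edge, 172 mm wide, its top 62 mm above the counter when shut. Stiff hinge: it stays where it is left, and 1 to 2 N at its front edge closes it. Starts ajar at 0.25 to 0.55.
- lid_press (a point): The middle of the lid's front edge where one presses: on the lid's top face, 20 mm in from the front edge, 49 mm in front of the vent plug's axis. Its axes are the lid's: x away from the front edge towards the hinge, y along the edge, z out of the top face.
- clip (a joint): Angle of the clip against the lid: 0 = home, flat on the box front; 1.57 = straight out in the lid's plane (rad). Flap 70 wide, 32 long, 4 mm thick, with a lip at its free end 6 mm proud of its outer face, hinged on the lid's front edge (box x -66 mm, z 58 mm, lid shut). Stiff hinge: stays where left, 1 to 2 N moves it. Starts at 1.1 to 1.7. Home, it hangs to 26 mm above the counter.
- clip_pad (a point): The point to press on the clip: the middle of its outer face, 20 mm from its hinge and 12 mm from its free end. Its axes are the clip's: -x out of the outer face, y along the hinge, z from the free end to the hinge. When the clip is home this point is at box x = -70 mm, z = 38 mm.
- vent (a joint): How far the vent plug is pressed into the lid: 0 = up, 0.006 m = fully in. It has no spring: about 2 N moves it and it stays where it is left. It starts fully up.
- vent_top (a point): The centre of the top of the vent plug, a pale silicone button of 22 mm diameter in the middle of the lid, 55 mm in front of the hinge line. Its top stands 9 mm above the lid's top face when up and 3 mm when in. z is the lid's normal, upwards; it is pressed along -z.
- bottle: Bystander: aluminium bottle with a closed grey flip-top lid, 68 mm diameter, 212 mm tall, loose, behind the box. Origin at the centre of its underside.
- eggcup1: Bystander: white ceramic egg cup, 51 mm diameter, 58 mm tall, loose, beside the box on its -y side. Origin at the centre of its underside.
- eggcup2: Bystander: a second, equal egg cup, loose, near the box's rear corner on its -y side. Origin at the centre of its underside.
- fork: Bystander: bamboo fork, 187 mm long, 24 mm wide, 5 mm thick, lying loose beside the box on its +y side. Origin at the underside about the middle of its length, x along it to the tines.
- caddy: Grey plastic pull-out tray caddy, fixed to the counter at the robot's left: 260 mm along x, 145 mm along y, 110 mm tall, with a dish brush standing in it up to 220 mm. Origin at the centre of its underside.
Things that resemble listed ones, but are neither listed nor needed, are in the scene too. Of the things like the snackbox, leave any that is green; of the rest the larger one is meant.

How it is judged:
By the outcome, as a careful person would: the job done as asked, in the order asked, and still so for the second after the job is handed in, with the robot touching nothing.
It also fails if it takes over 50 s, if anything falls off the work surface, if the arm or the gripper's body presses on something with over 40 N, if the wrist force passes 120 N, or if a joint passes its speed limit or range.

ROBOT

A 7-joint arm with a two-finger parallel gripper is mounted at the origin on the work surface. World frame = base frame: x ahead of the robot, y to its left, z up, the work surface at z = 0. Lengths are in m, angles in rad, forces in N, time in s.
With the tool pointing down it reaches from about 0.425 to 0.95 m from the base axis. Payload 4.7 kg.
Tool frame: the origin (TCP) lies between the finger pads; the fingertips stand 19 mm ahead of it and the grasp point (between the pads) is the TCP; z points along the fingers, y is the line along which they close (so a half turn about z gives the same grasp; the last joint's range is limited). The gripper opens to 85 mm and grips with 20 to 120 N. Pads are 22 mm wide; open, the fingers measure 114 mm over their backs; the gripper's body (76 mm by 85 mm) begins 54 mm behind the grasp point. The pads swing forward as they close: fully open they stand 13 mm farther back than shut.
Start: joints at [1.301, 0.469, -0.049, 1.532, 0.024, 1.141, -0.082], TCP at [0.161, -0.656, 0.25] pointing down, gripper open.
Joint ranges: [-2.59, 2.59], [-0.33, 1.99], [-1.39, 1.29], [0.1, 2.45], [-1.04, 4.18], [0.21, 1.99], [-2.66, 2.66]. Speed limits (rad/s): [2.57, 2.57, 3.14, 3.14, 3.14, 3.14, 3.14].

INTERFACE

Orientations are given as a rotation vector (axis times angle).
In Python, from workcell import ctrl gives the robot as it stands.
- The arm moves only by the shell command python3 -m pendant 'ROWS' [FORCE]. ROWS is JSON, a list of rows, each a list of 3 entries, a list of its own where there are three numbers: the opening, from 0 (shut) to 1 (fully open), then the shift along the tool's x, y, z as a fraction of full scale, then the turn about the tool's z as a fraction of full scale. In form: [[fingers, [dx, dy, dz], yaw], ...]. A call has 1 to 12 rows; each row shifts and turns the commanded pose from where the row before left it, along the tool's axes as they then stand; what a row does not reach is not made up. Full scale, the value 1, is 80 cm for a shift and pi rad for a turn. A row lasts 1/12 s, in which the tool goes at most 41.7 mm and 7.16 degrees, less where a joint would pass 70% of its speed; a pose out of reach is approached as far as the arm can. A call with a number of a shift or a turn outside -1 to 1 is refused whole. A call with a gripper value outside its range is refused whole. The fingers move at their own pace and stop on an object; FORCE is the grip in N (left out, the last holds). Time passes only in rows, so rows that do not move let the fingers close. It gives the time, the measured TCP pose, the force, the opening and the grip force at its end, in the units of the state.
- ctrl.state(): the state, without advancing time (a new reading comes with each control period).
- ctrl.grab_frame(name): name is "scene" or "top" or "wrist"; returns a dict with "img" (420x560x3 uint8, red, green, blue), "K" (3x3 intrinsics, pixels), "D" ([k1, k2, p1, p2, k3] as OpenCV has them; the pictures are not rectified), "rvec" (rotation vector, rad) and "tvec" (3), from world to camera coordinates, as OpenCV has them; the wrist camera has in their place "hand_eye" (4x4, takes a point from camera to tool coordinates, whose origin is the TCP and whose axes are the flange's). Camera axes: x right, y down, z forward; pixel columns grow to the right and rows downward; lengths in m; the calibration is good to about 2 mm. A picture is of the moment at which its call begins: read the wrist's pose just before it. There is no depth.
- ctrl.sign_off(): hands the job in; it is judged then, once.
Trained networks look in the newest picture that a camera, given by its name, has taken for a name from the list of things; names that differ only in an ending like _2 or _b are one class to them, and where a whole thing is asked for, a point or a joint stands for the part that bears it (a point fixed in the world has none). Each returns a list of dicts, best first, with "conf" (0 to 1); they miss things now and then, are a little off and sometimes report something else, mostly with a low value. They report only what shows in the picture. A call takes as long as a camera call. They do not tell look-alikes from the thing itself.
- ctrl.boxes_of(camera, query): "position" ([x, y, z] in m, in the coordinates of the camera as it stood for that picture, good to about 4 mm: the middle of the surface that is visible of it).
The state is a dict: "t": time; "joint_pos": joint angles; "qvel": joint speeds; "tau": joint torques, N m; "ee_pos": TCP position; "tcp_rot": TCP orientation; "contact_force": force on the tool from outside, world axes, zero at the start; "moment": the same for the moment, N m; "finger_gap": opening from 0.0 (shut) to 1.0 (fully open); "grasp_force": force on a finger pad.
Only numpy, scipy, OpenCV 4.12 (cv2) and the standard library are available. Lean on these libraries where they do the work, as an engineer would, in place of code of your own. Each camera call takes 0.05 s, during which the arm holds its last target. There are 200 camera calls.

## Working session

There is one attempt and no reset: what is moved stays moved. The work goes in short steps, Python scripts to look and compute and a shell command to move; the robot and the scene stay as the last step left them, time stands still between calls to the robot, and variables do not carry over. Pictures are saved under pics/ and viewed, at most 10 in all, crops included, and the job is handed in when it is done.

```bash
mkdir -p pics; ls; cat > h.py <<'E'
import numpy as np, cv2
from workcell import ctrl
from scipy.spatial.transform import Rotation as R
def cam(name):
    s=ctrl.state(); f=ctrl.grab_frame(name)
    if name=="wrist":
        T=np.eye(4);T[:3,:3]=R.from_rotvec(s["tcp_rot"]).as_matrix();T[:3,3]=s["ee_pos"]
        M=T@np.array(f["hand_eye"])
    else:
        W=np.eye(4);W[:3,:3]=R.from_rotvec(np.ravel(f["rvec"])).as_matrix();W[:3,3]=np.ravel(f["tvec"]);M=np.linalg.inv(W)
    return f,M   # M cam->world
def save(f,n): cv2.imwrite("pics/"+n,f["img"][:,:,::-1])
def find(name,M,q):
    return [(round(d["conf"],2),np.round(M[:3,:3]@np.array(d["position"])+M[:3,3],3).tolist()) for d in ctrl.boxes_of(name,q)]
def pix(f,M,p):
    W=np.linalg.inv(M); return cv2.projectPoints(np.array(p,float).reshape(-1,1,3),cv2.Rodrigues(W[:3,:3])[0],W[:3,3],np.array(f["K"]),np.array(f["D"]))[0].reshape(-1,2)
def onplane(f,M,uv,z):
    u=cv2.undistortPoints(np.array(uv,float).reshape(-1,1,2),np.array(f["K"]),np.array(f["D"])).reshape(-1,2)
    d=np.c_[u,np.ones(len(u))]@M[:3,:3].T; o=M[:3,3]
    return o+d*((z-o[2])/d[:,2])[:,None]
E
python3 - <<'E'
from h import *
s=ctrl.state();print(s)
for c in ("scene","top"):
    f,M=cam(c);save(f,c+"0.png");print(c,M[:3,3],M[:3,2])
    for q in ("snackbox","lid_press","clip_pad","vent_top","clip","bottle","eggcup1","fork","caddy"):print(q,find(c,M,q))
E
```

```text
pics
{'t': 0.0, 'joint_pos': array([ 1.301078  ,  0.46943595, -0.04860277,  1.53367166,  0.02410168,
        1.14099377, -0.08231845]), 'qvel': array([ 0.00100059, -0.0010289 , -0.00237864, -0.00158632, -0.00097905,
       -0.00034323,  0.00072854]), 'tau': array([ 2.62019275e-04, -5.10305429e+01, -4.65586677e-02, -2.37708271e+01,
        1.06628015e-02,  7.52661377e-03, -1.41646038e-05]), 'ee_pos': array([ 0.16087427, -0.65499693,  0.24927453]), 'tcp_rot': array([-3.11695634e+00, -3.77166695e-01,  4.68286036e-04]), 'contact_force': array([-0.16509653, -0.20276833,  0.0012454 ]), 'moment': array([-0.0102437 ,  0.01153414, -0.01261006]), 'grasp_force': 0.0, 'finger_gap': 1.0008945365120105}
scene [1.05933704 0.66785357 0.87850807] [-0.44118797 -0.5004591  -0.74491198]
snackbox [(0.82, [0.794, -0.201, 0.061]), (0.62, [0.458, 0.221, 0.044]), (0.61, [0.579, 0.074, 0.071]), (0.21, [0.556, 0.125, 0.115])]
lid_press [(0.9, [0.782, -0.213, 0.06]), (0.79, [0.449, 0.215, 0.041]), (0.31, [0.698, 0.021, 0.008])]
clip_pad [(0.6, [0.558, 0.122, 0.114])]
vent_top [(0.37, [0.785, -0.211, 0.073])]
cl
[... 258 characters left out ...]
 ] [ 0.10018395  0.02325724 -0.99469708]
snackbox [(0.71, [0.556, 0.05, 0.081]), (0.63, [0.45, 0.211, 0.039]), (0.58, [0.775, -0.218, 0.058])]
lid_press [(0.9, [0.445, 0.209, 0.041]), (0.65, [0.773, -0.223, 0.061]), (0.62, [0.553, 0.048, 0.083])]
clip_pad [(0.53, [0.551, 0.12, 0.109]), (0.5, [0.724, -0.255, 0.039])]
vent_top [(0.42, [0.554, 0.026, 0.085])]
clip [(0.87, [0.553, 0.116, 0.112]), (0.57, [0.718, -0.252, 0.033]), (0.52, [0.452, 0.17, 0.016]), (0.27, [0.686, 0.021, 0.0])]
bottle [(0.64, [0.585, -0.135, 0.164])]
eggcup1 [(0.82, [0.396, -0.052, 0.031]), (0.73, [0.42, 0.059, 0.035])]
fork [(0.55, [0.69, 0.017, 0.001]), (0.3, [0.393, -0.059, 0.029])]
caddy [(0.6, [0.59, 0.421, 0.044])]
```

View pics/scene0.png

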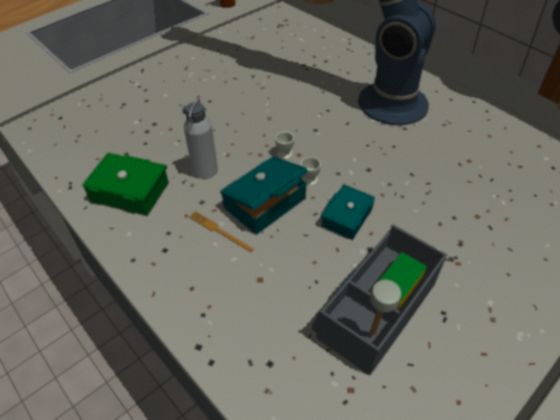

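View pics/top0.png

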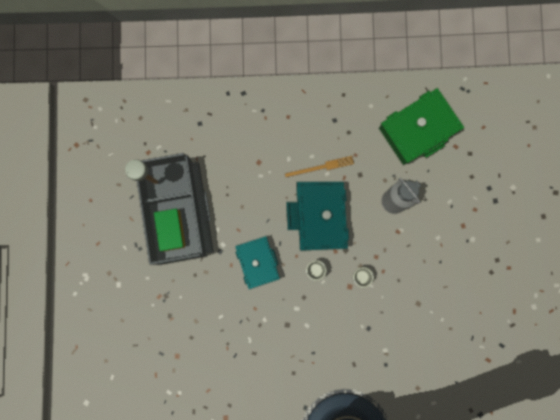

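The meant box is the larger teal one: scene about (265,193), top about (322,215). Its clip points left in the top view, which is +y. The egg cups are at (317,269) and (363,276), the bottle at (403,195) and the fork at (320,167). I'll enlarge both views to get the pose.

```bash
python3 - <<'E'
import cv2,numpy as np
a=cv2.imread("pics/scene0.png")[145:235,210:320];b=cv2.imread("pics/top0.png")[170:260,280:360]
a=cv2.resize(a,None,fx=4.2,fy=4.2,interpolation=2);b=cv2.resize(b,None,fx=4.2,fy=4.2,interpolation=2)
c=cv2.convertScaleAbs(np.hstack([a,b]),alpha=1.6,beta=15)
cv2.imwrite("pics/crop1.png",c);print(a.shape,b.shape)
E
```

```text
(378, 462, 3) (378, 336, 3)
```

View pics/crop1.png

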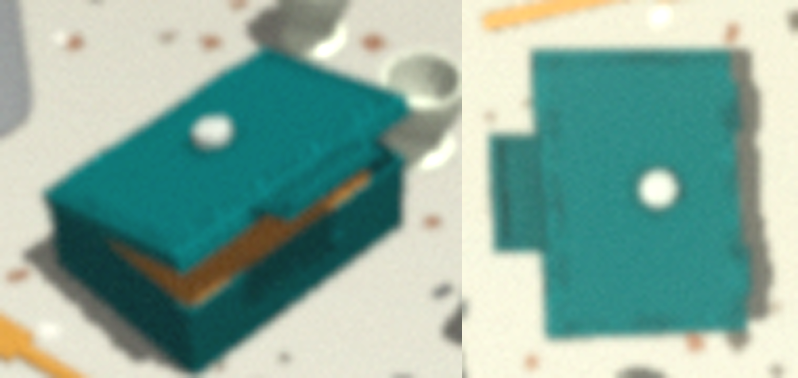

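```bash
cat > fit.py <<'E'
from h import *
from scipy.optimize import least_squares
def box(p):
    x,y,yaw,a,c=p
    Rb=R.from_euler('z',yaw).as_matrix(); o=np.array([x,y,0])
    Ra=R.from_euler('y',a).as_matrix()  # front (-x) rises
    W=lambda q:(Rb@q)+o
    def lid(q): return W(Ra@np.array(q,float)+[.06,0,.056])
    # clip frame: hinge at lid coords (-.126,0,.002); direction of flap for angle c: 0->-z, 1.57->-x
    def clip(d,yy,n=0): 
        u=np.array([-np.sin(c),0,-np.cos(c)]);nn=np.array([-np.cos(c),0,np.sin(c)])
        return lid(np.array([-.126,yy,.002])+d*u+n*nn)
    return W,lid,clip
E
python3 - <<'E'
from fit import *
ft,Mt=cam("top");fs,Ms=cam("scene")
T=np.array([(533,50),(735,50),(547,337),(748,332),(657,189),(490,134),(495,250)],float)
S=np.array([(180,268),(48,193),(408,97),(268,50),(212,130),(195,372),(404,225)],float)
T=(T-[462,0])/4.2+[280,170]; S=S/4.2+[210,145]
def res(p,full=0):
    W,l,c=box(p)
    L=[l((-.124,.086,.006)),l((0,.086,.006)),l((-.124,-.086,.006)),l((0,-.086,.006)),l((-.055,0,.015))]
    A=pix(ft,Mt,L+[c(.032,.035,.004),c(.032,-.035,.004)])
    B=pix(fs,Ms,L+[W([-.06,.083,0]),W([-.06,-.083,0])])
    r=np.r_[A-T,B-S]
    if full:print(np.round(r,1).tolist())
    return r.ravel()
s=least_squares(res,[.55,.04,-1.6,.4,1.4],loss='soft_l1');res(s.x,1)
print(s.x.round(4))
W,l,c=box(s.x)
print("press",l((-.104,0,.006)),"vent",l((-.055,0,.015)),"cliptip",c(.032,0,.004),"hinge",c(0,0))
W,l,c=box([*s.x[:3],0,0]);print("shut press",l((-.104,0,.006)),"pad",c(.02,0,.004),"vent",l((-.055,0,.015)),"boxx",W([1,0,0])-W([0,0,0]))
E
```

```text
[[-0.3, -0.2], [-1.3, -0.6], [-0.2, 0.5], [-0.4, -0.2], [-0.4, -0.0], [-0.1, -0.3], [0.1, 0.6], [-0.4, -1.3], [-1.9, -1.6], [0.6, 1.2], [-0.6, -2.0], [0.3, -0.7], [-0.3, 0.7], [0.1, -0.8]]
[ 0.5529  0.0433 -1.5513  0.2623  1.9163]
press [0.55215103 0.08217667 0.08876656] vent [0.55311817 0.03252853 0.08475073] cliptip [0.55124989 0.12843727 0.11216666] hinge [0.55171702 0.10445709 0.09060901]
shut press [0.55205142 0.08729015 0.062     ] pad [0.55154505 0.11328522 0.038     ] vent [0.55300575 0.03829944 0.071     ] boxx [ 0.01947607 -0.99981032  0.        ]
```

```bash
python3 -m pendant '[[0,[0,0,-0.035],0.035],[0,[0,0,-0.035],0.035],[0,[0.036,-0.034,0],0],[0,[0.036,-0.034,0],0],[0,[0.036,-0.034,0],0],[0,[0.036,-0.034,0],0],[0,[0.036,-0.034,0],0],[0,[0.036,-0.034,0],0],[0,[0.036,-0.034,0],0],[0,[0.036,-0.034,0],0],[0,[0.036,-0.034,0],0],[0,[0.036,-0.034,0],0]]' 20
```

```text
t: 2.1
ee_pos: [0.4443, -0.376, 0.3067]
tcp_rot: [3.141, 0.033, 0.001]
contact_force: [-0.3, -1.2, 0.6]
finger_gap: 0.001
grasp_force: 0.0
```

```bash
python3 -m pendant '[[0,[0.0145,-0.049,0],0],[0,[0.0145,-0.049,0],0],[0,[0.0145,-0.049,0],0],[0,[0.0145,-0.049,0],0],[0,[0.0145,-0.049,0],0],[0,[0.0145,-0.049,0],0],[0,[0.0145,-0.049,0],0],[0,[0.0145,-0.049,0],0],[0,[0.0145,-0.049,0],0],[0,[0.0145,-0.049,0],0],[0,[0,0,0],0],[0,[0,0,0],0]]'
python3 - <<'E'
from h import *
f,M=cam("wrist");save(f,"w1.png");print(M[:3,3],M[:3,2])
for q in ("snackbox","lid_press","clip_pad","vent_top"):print(q,find("wrist",M,q))
s=ctrl.state();print(s["ee_pos"],s["contact_force"])
E
```

```text
t: 3.1
ee_pos: [0.5512, 0.02, 0.3064]
tcp_rot: [-3.14, -0.042, -0.001]
contact_force: [1.4, -0.2, 0.3]
finger_gap: -0.001
grasp_force: 0.0
[0.61843478 0.02178273 0.42995494] [-0.26793372 -0.00604025 -0.96341841]
snackbox [(0.96, [0.721, -0.181, 0.06]), (0.75, [0.561, 0.052, 0.08]), (0.75, [0.453, 0.204, 0.038]), (0.51, [0.687, 0.019, 0.007])]
lid_press [(0.89, [0.565, 0.053, 0.087]), (0.85, [0.721, -0.199, 0.061]), (0.64, [0.448, 0.207, 0.042])]
clip_pad [(0.95, [0.716, -0.246, 0.046]), (0.84, [0.457, 0.165, 0.03])]
vent_top [(0.7, [0.56, 0.029, 0.09])]
[0.55091323 0.01479649 0.30629906] [-0.44082061 -0.38517683 -1.15586415]
```

View pics/w1.png

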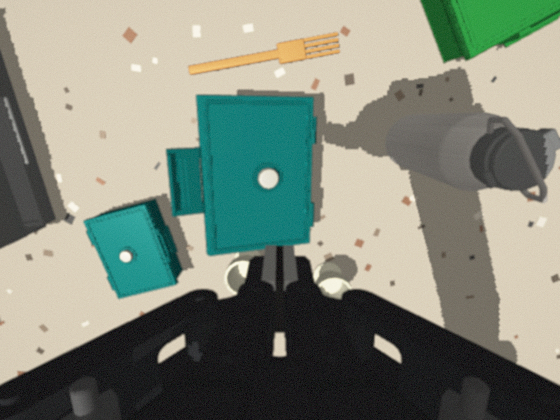

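The wrist view shows the box lid with corners (198,95), (323,94), (208,254) and (311,243). The vent is at (268,178) and the clip's free edge runs (168,149)-(174,215). I'll refine the fit with these.

```bash
python3 - <<'E'
from fit import *
ft,Mt=cam("top");fs,Ms=cam("scene");fw,Mw=cam("wrist")
T=np.array([(533,50),(735,50),(547,337),(748,332),(657,189),(490,134),(495,250)],float)
S=np.array([(180,268),(48,193),(408,97),(268,50),(212,130),(195,372),(404,225)],float)
T=(T-[462,0])/4.2+[280,170]; S=S/4.2+[210,145]
V=np.array([(198,95),(314,94),(208,254),(310,244),(268,178),(168,149),(174,215)],float)
def res(p,full=0):
    W,l,c=box(p)
    L=[l((-.124,.086,.006)),l((0,.086,.006)),l((-.124,-.086,.006)),l((0,-.086,.006)),l((-.055,0,.015))]
    C=[c(.032,.035,.004),c(.032,-.035,.004)]
    A=pix(ft,Mt,L+C);B=pix(fs,Ms,L+[W([-.06,.083,0]),W([-.06,-.083,0])]);D=pix(fw,Mw,L+C)
    r=np.r_[A-T,B-S,(D-V)/2]
    if full:print(np.round(r,1).tolist())
    return r.ravel()
s=least_squares(res,[.55,.04,-1.6,.4,1.4],loss='soft_l1');res(s.x,1)
print(s.x.round(4))
W,l,c=box(s.x)
print("press",l((-.104,0,.006)),"vent",l((-.055,0,.015)),"cliptip",c(.032,0,.004),"hinge",c(0,0))
W,l,c=box([*s.x[:3],0,0]);print("shut press",l((-.104,0,.006)),"pad",c(.02,0,.004),"vent",l((-.055,0,.015)),"boxx",W([1,0,0])-W([0,0,0]))
print(ctrl.state()["ee_pos"])
E
```

```text
[[0.3, -0.1], [-0.3, -0.7], [0.3, 0.4], [0.5, -0.3], [0.2, -0.1], [0.3, -0.1], [0.5, 0.6], [-0.8, -0.2], [-2.6, -2.2], [0.1, 2.4], [-1.3, -2.5], [-0.2, -0.4], [-1.2, 0.1], [-0.7, -1.3], [-1.6, 0.3], [-0.8, 1.6], [-1.2, -0.1], [-0.7, 0.2], [-1.4, 0.4], [-0.8, -0.2], [-0.6, 0.4]]
[ 0.5532  0.0406 -1.5523  0.2243  1.9248]
press [0.55244178 0.08065169 0.08498035] vent [0.5533645  0.03088585 0.08285684] cliptip [0.55157142 0.12759354 0.10681303] hinge [0.55202766 0.10298647 0.08597356]
shut press [0.55236875 0.08459034 0.062     ] pad [0.55188676 0.11058587 0.038     ] vent [0.55327711 0.03559876 0.071     ] boxx [ 0.01853802 -0.99982816  0.        ]
[0.55097043 0.01559225 0.3063964 ]
```

```bash
python3 -m pendant '[[0,[0.003,-0.043,0],0],[0,[0,-0.042,0],0],[0,[0,0,0.045],0],[0,[0,0,0.045],0],[0,[0,0,0.045],0],[0,[0,0,0.045],0],[0,[0,0,0.04],0],[0,[0,0,0],0],[0,[0,0,0],0],[0,[0,0,0],0]]'
python3 - <<'E'
from h import *
f,M=cam("wrist");save(f,"w2.png")
s=ctrl.state();print(s["ee_pos"],s["tcp_rot"],s["contact_force"])
for q in ("lid_press","clip","vent_top"):print(q,find("wrist",M,q))
E
```

```text
t: 4.33
ee_pos: [0.5534, 0.085, 0.1321]
tcp_rot: [-3.141, -0.032, -0.005]
contact_force: [-0.1, 0.8, 0.8]
finger_gap: 0.007
grasp_force: 0.0
[0.5537986  0.08510717 0.13271486] [-3.14071989 -0.03215877 -0.00682167] [0.61238311 0.04605315 0.58944046]
lid_press [(0.98, [0.586, 0.057, 0.086]), (0.66, [0.481, 0.223, 0.04])]
clip [(0.81, [0.566, 0.117, 0.109]), (0.45, [0.445, 0.162, 0.034])]
vent_top [(0.76, [0.56, 0.033, 0.088])]
```

View pics/w2.png

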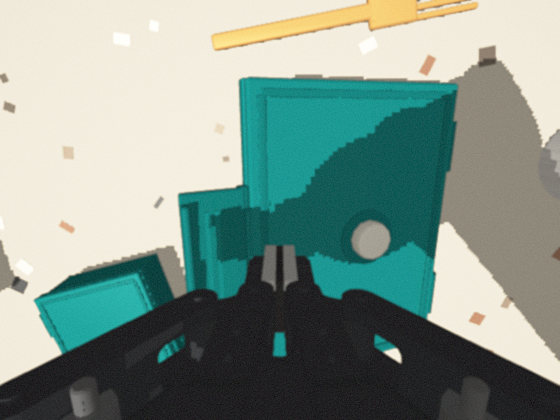

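The fingertips, at (280,250), sit over the front-edge middle. The vent is clear at (371,240) and the clip at (215,240). Pressing down now.

```bash
python3 -m pendant '[[0,[0,0,0.0065],0],[0,[0,0,0.0065],0],[0,[0,0,0.0065],0],[0,[0,0,0.0065],0],[0,[0,0,0.0065],0],[0,[0,0,0.0065],0],[0,[0,0,0.0065],0],[0,[0,0,0.0065],0],[0,[0,0,0.005],0],[0,[0,0,0],0]]'
```

```text
t: 5.37
ee_pos: [0.5514, 0.0846, 0.0836]
tcp_rot: [3.141, 0.033, -0.003]
contact_force: [0.2, -0.2, -0.2]
finger_gap: -0.0
grasp_force: 0.0
```

```bash
for i in 1 2 3; do :; done; python3 -m pendant '[[0,[0,0,0.002],0],[0,[0,0,0.002],0],[0,[0,0,0],0]]'
```

```text
t: 5.62
ee_pos: [0.552, 0.0847, 0.0814]
tcp_rot: [3.141, 0.033, -0.0]
contact_force: [-0.3, 0.5, -0.0]
finger_gap: -0.0
grasp_force: 0.0
```

```bash
python3 -m pendant '[[0,[0,0,0.002],0],[0,[0,0,0],0]]'
```

```text
t: 5.78
ee_pos: [0.5522, 0.0848, 0.081]
tcp_rot: [3.141, 0.033, 0.001]
contact_force: [-1.9, -0.3, 6.1]
finger_gap: 0.002
grasp_force: 3.4
```

```bash
python3 -m pendant '[[0,[0,0,-0.01],0],[0,[0,0,-0.045],0],[0,[0,0,-0.045],0],[0,[0,-0.04,0],0],[0,[0,-0.015,0],0],[0,[0,0,0],0],[0,[0,0,0],0]]'
python3 - <<'E'
from h import *
f,M=cam("wrist");s=ctrl.state();print(s["ee_pos"],s["tcp_rot"],s["contact_force"])
a=f["img"];print("clip",find("wrist",M,"clip"))
g,Ms=cam("scene");print("clip",find("scene",Ms,"clip"))
b=cv2.resize(g["img"][145:235,210:320],(513,420),interpolation=2)
c=cv2.resize(np.hstack([a,cv2.convertScaleAbs(b,alpha=1.5,beta=10)]),None,fx=.74,fy=.74)
cv2.imwrite("pics/w3.png",c[:,:,::-1])
E
```

```text
t: 6.37
ee_pos: [0.5501, 0.1294, 0.1591]
tcp_rot: [3.141, 0.037, -0.003]
contact_force: [0.6, -0.2, -0.4]
finger_gap: -0.0
grasp_force: 0.0
[0.55019924 0.12819499 0.15873574] [ 3.14006072  0.03407965 -0.003918  ] [-0.63724658  0.05420379 -0.40174483]
clip [(0.94, [0.558, 0.126, 0.066]), (0.45, [0.468, 0.171, 0.026])]
clip [(0.51, [0.553, 0.128, 0.065])]
```

View pics/w3.png

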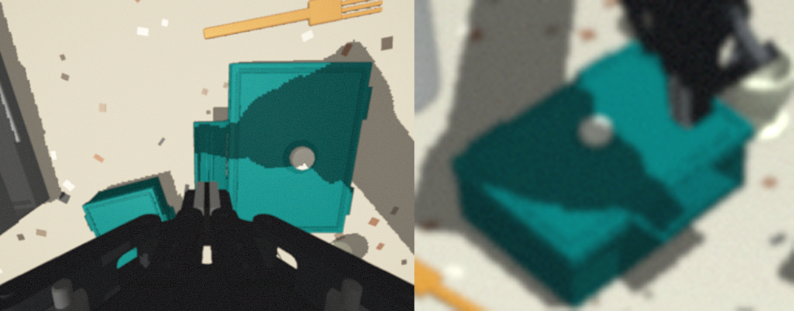

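The left half shows the lid shut and the clip sticking out level at (210,150), with the fingers above it. The right half shows the lid flat. Next I fold the clip down.

```bash
python3 -m pendant '[[0,[0.003,-0.005,0.04],0],[0,[0,0,0.04],0],[0,[0,0,0.007],0],[0,[0,0,0.007],0],[0,[0,0,0.007],0],[0,[0,0,0.007],0],[0,[0,0,0.007],0],[0,[0,0,0.007],0],[0,[0,0,0.007],0],[0,[0,0,0],0]]'
python3 - <<'E'
from h import *
s=ctrl.state();print(s["ee_pos"],s["tcp_rot"],s["contact_force"])
g,Ms=cam("scene");print("clip",find("scene",Ms,"clip"))
f,M=cam("wrist");print("clip",find("wrist",M,"clip"),"vent",find("wrist",M,"vent_top"))
E
```

```text
t: 7.4
ee_pos: [0.5539, 0.1334, 0.0562]
tcp_rot: [-3.14, -0.033, -0.002]
contact_force: [0.3, 1.8, 0.4]
finger_gap: 0.001
grasp_force: 0.7
[0.55385436 0.13338753 0.05624017] [-3.14046066e+00 -3.34594003e-02 -1.66380241e-03] [0.27303002 1.81111966 0.39642449]
clip [(0.68, [0.575, 0.122, 0.048])]
clip [(0.55, [0.575, 0.12, 0.048])] vent [(0.57, [0.558, 0.038, 0.071])]
```

```bash
python3 -m pendant '[[0,[0,0.003,0],0],[0,[0,0.003,0],0],[0,[0,0.003,0],0],[0,[0,0,0],0]]'
```

```text
t: 7.98
ee_pos: [0.5534, 0.1253, 0.0567]
tcp_rot: [3.141, 0.032, -0.0]
contact_force: [-0.1, 3.2, -1.4]
finger_gap: 0.001
grasp_force: 1.6
```

```bash
python3 -m pendant '[[0,[0,0.0025,0],0],[0,[0,0,0],0]]'
```

```text
t: 8.15
ee_pos: [0.5535, 0.1233, 0.0566]
tcp_rot: [3.141, 0.032, -0.0]
contact_force: [0.5, 3.3, -1.8]
finger_gap: -0.002
grasp_force: 1.6
```

```bash
python3 -m pendant '[[0,[0,0.0025,0],0],[0,[0,0,0],0]]'
```

```text
t: 8.32
ee_pos: [0.5536, 0.1212, 0.0567]
tcp_rot: [3.141, 0.032, -0.0]
contact_force: [-0.5, 4.0, -1.4]
finger_gap: 0.004
grasp_force: 1.6
```

```bash
python3 -m pendant '[[0,[0,0.0025,0],0],[0,[0,0,0],0]]'
python3 - <<'E'
from h import *
s=ctrl.state();print(s["ee_pos"],s["contact_force"])
for c in("scene","wrist","top"):
    f,M=cam(c);print(c,"clip",find(c,M,"clip"),"vent",find(c,M,"vent_top"))
    if c=="scene":b=cv2.resize(f["img"][150:240,235:345],(488,400),interpolation=2)
    if c=="wrist":a=cv2.resize(f["img"],None,fx=.55,fy=.55)
b=cv2.convertScaleAbs(b,alpha=1.6,beta=15);a=cv2.copyMakeBorder(a,0,400-a.shape[0],0,0,0)
cv2.imwrite("pics/w4.png",np.hstack([a,b])[:,:,::-1])
E
```

```text
t: 8.48
ee_pos: [0.5537, 0.1192, 0.0566]
tcp_rot: [3.141, 0.032, -0.0]
contact_force: [-0.5, 4.4, -0.8]
finger_gap: 0.0
grasp_force: 1.5
[0.5537167  0.11916819 0.0566497 ] [-0.5280944   4.40978088 -0.80239835]
scene clip [(0.59, [0.572, 0.109, 0.046])] vent [(0.62, [0.554, 0.027, 0.073])]
wrist clip [(0.76, [0.571, 0.108, 0.049]), (0.46, [0.587, 0.054, 0.056])] vent [(0.77, [0.556, 0.028, 0.07])]
top clip [(0.61, [0.715, -0.254, 0.034])] vent [(0.48, [0.781, -0.213, 0.071])]
```

View pics/w4.png

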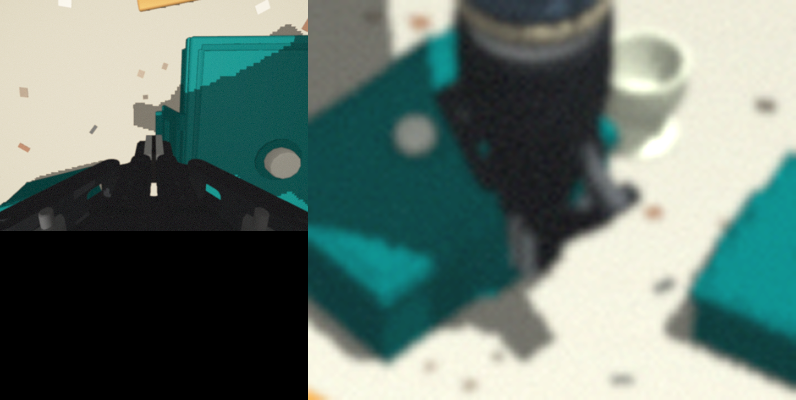

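The box slid about 8 mm, so the clip has probably bottomed out. I'll back off and look.

```bash
python3 -m pendant '[[0,[0,-0.01,0],0],[0,[0,-0.03,0],0],[0,[0,0,-0.045],0],[0,[0,0,-0.045],0],[0,[0,0,-0.045],0],[0,[-0.03,-0.04,-0.02],0],[0,[-0.04,-0.03,0],0],[0,[-0.04,-0.03,0],0],[0,[0,0,0],0],[0,[0,0,0],0],[0,[0,0,0],0]]'
python3 - <<'E'
from h import *
s=ctrl.state();print(s["ee_pos"],s["contact_force"])
V=[]
for c in("scene","wrist","top"):
    f,M=cam(c);print(c,"clip",find(c,M,"clip"),"vent",find(c,M,"vent_top"),"cup",find(c,M,"eggcup1"),"bottle",find(c,M,"bottle"))
    x={"scene":f["img"][150:240,210:320],"top":f["img"][170:260,280:360],"wrist":f["img"]}[c]
    V.append(cv2.resize(x,(int(x.shape[1]*300/x.shape[0]),300),interpolation=2))
np.save("w5top.npy",f["img"])
b=cv2.convertScaleAbs(np.hstack([V[0],V[2]]),alpha=1.6,beta=15)
im=np.zeros((600,max(b.shape[1],V[1].shape[1]),3),np.uint8);im[:300,:b.shape[1]]=b;im[300:,:V[1].shape[1]]=V[1]
cv2.imwrite("pics/w5.png",im[:,:,::-1])
E
```

```text
t: 9.85
ee_pos: [0.4647, 0.2281, 0.1803]
tcp_rot: [3.14, 0.032, 0.001]
contact_force: [0.0, -0.6, 0.5]
finger_gap: 0.003
grasp_force: 0.0
[0.46465692 0.22814932 0.18030916] [ 0.04386205 -0.63311558  0.54702849]
scene clip [(0.77, [0.55, 0.109, 0.046])] vent [(0.55, [0.558, 0.027, 0.069]), (0.53, [0.785, -0.217, 0.075])] cup [(0.85, [0.421, 0.068, 0.044]), (0.55, [0.402, -0.056, 0.042])] bottle [(0.98, [0.608, -0.13, 0.123])]
wrist clip [(0.73, [0.455, 0.167, 0.04]), (0.69, [0.554, 0.108, 0.045])] vent [(0.6, [0.441, 0.217, 0.047]), (0.51, [0.554, 0.036, 0.069])] cup [(0.8, [0.397, -0.045, -0.002]), (0.34, [0.531, 0.378, 0.054])] bottle []
top clip [(0.69, [0.688, 0.019, 0.002]), (0.63, [0.715, -0.252, 0.035]), (0.43, [0.554, 0.107, 0.042])] vent [(0.64, [0.782, -0.215, 0.069])] cup [(0.62, [0.394, -0.056, 0.03]), (0.51, [0.42, 0.061, 0.031])] bottle [(0.87, [0.584, -0.136, 0.164]), (0.16, [0.553, 0.036, 0.061])]
```

View pics/w5.png

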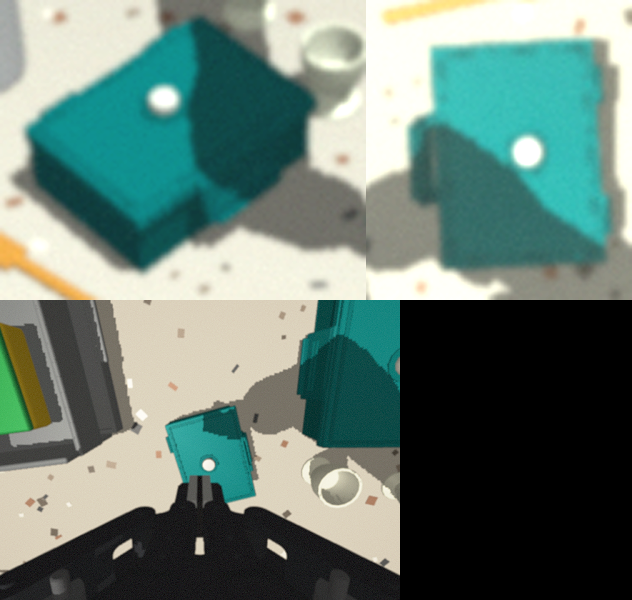

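```bash
cat > fit2.py <<'E'
from fit import *
ft,Mt=cam("top");fs,Ms=cam("scene")
def run(T,S):
    def res(p,full=0):
        W,l,c=box([*p[:3],0,p[3]])
        L=[l((-.124,.086,.006)),l((-.124,-.086,.006)),l((-.055,0,.015))]
        A=pix(ft,Mt,L+[c(.032,.035,.010),c(.032,-.035,.010)])
        B=pix(fs,Ms,L+[W([-.06,.083,0])])
        r=np.r_[A-T,(B-S)/1.5]
        if full:print(np.round(r,1).tolist())
        return r.ravel()
    s=least_squares(res,[.55,.04,-1.55,.4],loss='soft_l1');res(s.x,1);print(s.x.round(4))
    W,l,c=box([*s.x[:3],0,s.x[3]]);print("vent",l((-.055,0,.015)),"clip tip",c(.032,0,.004),"home pad",W(np.array([-.07,0,.038])))
    return s.x
E
python3 - <<'E'
from fit2 import *
T=(np.array([(431,46),(442,266),(527,152),(412,118),(413,203)],float)-[366,0])/3.333+[280,170]
S=np.array([(142,222),(313,100),(163,98),(142,270)],float)/3.333+[210,150]
x=run(T,S)
for a in(0,.2,.4,.6):
    W,l,c=box([*x[:3],0,a]);print(a,((pix(ft,Mt,[c(.032,.035,.01),c(.032,-.035,.01)])-[280,170])*3.333+[366,0]).round().tolist())
E
```

```text
[[-0.3, -0.7], [-0.3, 0.8], [-0.1, -0.6], [-0.5, -0.6], [0.5, 0.7], [-1.1, -0.5], [0.9, -1.4], [0.0, -0.7], [-0.2, 0.4]]
[ 0.5541  0.0313 -1.5519  0.1894]
vent [0.55421767 0.0262649  0.071     ] clip tip [0.55269053 0.10720244 0.02732495] home pad [0.55280281 0.10125155 0.038     ]
0 [[418.0, 116.0], [422.0, 205.0]]
0.2 [[410.0, 116.0], [414.0, 205.0]]
0.4 [[403.0, 116.0], [407.0, 205.0]]
0.6 [[397.0, 115.0], [401.0, 205.0]]
```

```bash
python3 -c "
from h import *;print(ctrl.state()['joint_pos'].round(2))"; python3 -m pendant '[[0,[0,0,0],0.039],[0,[0,0,0],0.039],[0,[0,0,0],0]]';python3 -c "
from h import *;print(ctrl.state()['joint_pos'].round(2))"
```

```text
[-0.14  0.33 -0.49  1.96  0.2   0.9  -2.28]
t: 10.95
ee_pos: [0.4642, 0.2287, 0.1802]
tcp_rot: [3.121, -0.354, 0.001]
contact_force: [0.1, -0.1, 0.1]
finger_gap: -0.003
grasp_force: 0.0
[-0.18  0.33 -0.43  1.96  0.17  0.89 -2.5 ]
```

```bash
python3 -m pendant '[[0,[0,0,0],-0.0386],[0,[0,0,0],-0.0386],[0,[0,0,0],-0.0386],[0,[0,0,0],-0.0386],[0,[0,0,0],-0.0386],[0,[0,0,0],-0.0386],[0,[0,0,0],-0.0386],[0,[0,0,0],-0.0386],[0,[0,0,0],-0.0386],[0,[0,0,0],-0.0386],[0,[0,0,0],-0.0386],[0,[0,0,0],-0.0386]]';python3 -m pendant '[[0,[0,0,0],-0.0386],[0,[0,0,0],-0.0386],[0,[0,0,0],-0.0376],[0,[0,0,0],0]]'
```

```text
t: 11.95
ee_pos: [0.4642, 0.2287, 0.1803]
tcp_rot: [2.556, 1.826, 0.0]
contact_force: [0.3, -0.3, -0.3]
finger_gap: -0.001
grasp_force: 0.0
t: 12.28
ee_pos: [0.4642, 0.2287, 0.1801]
tcp_rot: [-2.193, -2.249, -0.0]
contact_force: [-0.1, 0.4, 0.8]
finger_gap: 0.002
grasp_force: 0.0
```

```bash
python3 -m pendant '[[0,[-0.034,0.036,0],0],[0,[-0.034,0.036,0],0],[0,[-0.034,0.037,0],0],[0,[0,0,0.04],0],[0,[0,0,0.04],0],[0,[0,0,0.04],0],[0,[0,0,0.036],0],[0,[-0.009,0,0],0],[0,[-0.009,0,0],0],[0,[-0.009,0,0],0],[0,[0,0,0],0]]'
```

```text
t: 13.2
ee_pos: [0.5552, 0.1252, 0.0572]
tcp_rot: [2.2, 2.239, 0.002]
contact_force: [0.2, -0.8, 0.3]
finger_gap: -0.001
grasp_force: 0.0
```

```bash
python3 -m pendant '[[0,[-0.003,0,0.001],0],[0,[-0.003,0,0],0],[0,[-0.003,0,0],0],[0,[0,0,0],0]]'
```

```text
t: 13.53
ee_pos: [0.5541, 0.1199, 0.0552]
tcp_rot: [2.198, 2.243, 0.002]
contact_force: [-0.2, 0.6, 0.2]
finger_gap: -0.001
grasp_force: 0.0
```

```bash
python3 -m pendant '[[0,[-0.0025,0,0],0],[0,[0,0,0],0]]'
```

```text
t: 13.7
ee_pos: [0.5539, 0.1188, 0.0548]
tcp_rot: [-2.198, -2.245, -0.002]
contact_force: [0.9, 1.8, 0.8]
finger_gap: -0.002
grasp_force: 0.8
```

```bash
python3 -m pendant '[[0,[-0.0025,0,0],0],[0,[0,0,0],0]]'
```

```text
t: 13.87
ee_pos: [0.5538, 0.1166, 0.0546]
tcp_rot: [-2.197, -2.245, -0.001]
contact_force: [-0.2, 3.0, -1.2]
finger_gap: 0.003
grasp_force: 1.0
```

```bash
python3 -m pendant '[[0,[-0.002,0,0],0],[0,[0,0,0],0]]'; python3 -m pendant '[[0,[-0.002,0,0],0],[0,[0,0,0],0]]'
python3 - <<'E'
from h import *
s=ctrl.state();print(s["ee_pos"],s["contact_force"])
V=[]
for c in("scene","wrist","top"):
    f,M=cam(c);print(c,"clip",find(c,M,"clip"),"vent",find(c,M,"vent_top"))
    x={"scene":f["img"][150:240,210:320],"top":f["img"][170:260,280:360],"wrist":f["img"]}[c]
    V.append(cv2.resize(x,(int(x.shape[1]*300/x.shape[0]),300),interpolation=2))
b=cv2.convertScaleAbs(np.hstack([V[0],V[2]]),alpha=1.6,beta=15)
im=np.zeros((600,max(b.shape[1],V[1].shape[1]),3),np.uint8);im[:300,:b.shape[1]]=b;im[300:,:V[1].shape[1]]=V[1]
cv2.imwrite("pics/w6.png",im[:,:,::-1])
E
```

```text
t: 14.03
ee_pos: [0.5537, 0.1146, 0.0544]
tcp_rot: [-2.198, -2.244, 0.0]
contact_force: [0.8, 3.0, -1.7]
finger_gap: 0.001
grasp_force: 1.1
t: 14.2
ee_pos: [0.5538, 0.1131, 0.0545]
tcp_rot: [-2.198, -2.244, -0.0]
contact_force: [0.6, 3.3, -1.6]
finger_gap: -0.003
grasp_force: 1.5
[0.55375465 0.11309817 0.05450485] [ 0.62493169  3.34985112 -1.60691957]
scene clip [(0.57, [0.572, 0.105, 0.04])] vent [(0.47, [0.557, 0.025, 0.069]), (0.43, [0.783, -0.211, 0.076]), (0.16, [0.611, -0.13, 0.126])]
wrist clip [(0.8, [0.539, 0.102, 0.033]), (0.57, [0.456, 0.167, 0.034])] vent []
top clip [(0.57, [0.455, 0.168, 0.019]), (0.57, [0.718, -0.256, 0.032])] vent [(0.45, [0.781, -0.213, 0.071]), (0.3, [0.605, 0.005, 0.059])]
```

View pics/w6.png

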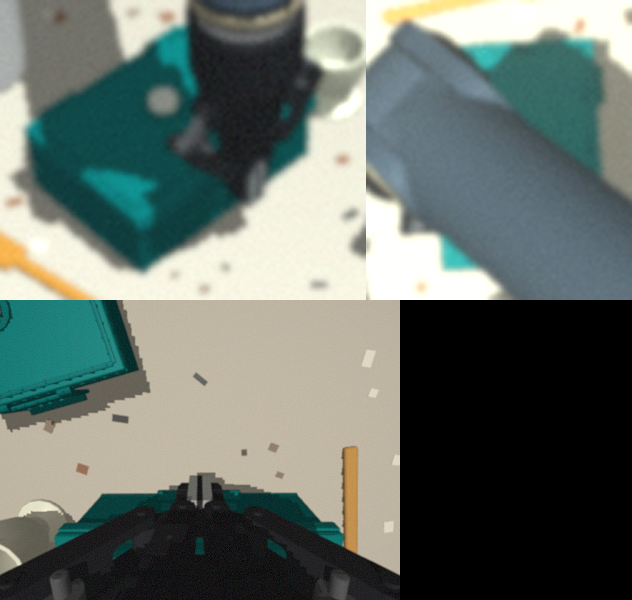

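The scene crop shows the box corner still at (142,270) and the vent still at (163,100). The box has not slid, so the clip is turning this time. I'll continue a little.

```bash
python3 -m pendant '[[0,[-0.002,0,0],0],[0,[0,0,0],0]]'; python3 -m pendant '[[0,[-0.002,0,0],0],[0,[0,0,0],0]]'
python3 - <<'E'
from h import *
f,M=cam("scene");print(find("scene",M,"vent_top"));np.save("s7.npy",f["img"])
E
```

```text
t: 14.82
ee_pos: [0.5538, 0.1115, 0.0546]
tcp_rot: [-2.198, -2.244, -0.0]
contact_force: [-0.0, 3.5, -1.0]
finger_gap: 0.002
grasp_force: 1.8
t: 14.98
ee_pos: [0.5539, 0.1097, 0.0547]
tcp_rot: [2.198, 2.244, 0.0]
contact_force: [-0.7, 3.7, -0.6]
finger_gap: -0.001
grasp_force: 1.8
[(0.62, [0.555, 0.023, 0.07]), (0.49, [0.785, -0.214, 0.075])]
```

```bash
python3 - <<'E'
import numpy as np,cv2
g=np.load("s7.npy")[150:240,210:320];g=cv2.convertScaleAbs(cv2.resize(g,(366,300),interpolation=2),alpha=1.6,beta=15)
o={n:cv2.imread(f"pics/{n}.png")[:300,:366,::-1] for n in("w5","w6")}
for n,im in o.items():
  for (r0,r1,c0,c1) in((225,285,90,190),(80,120,140,185),(120,200,15,70)):
    t=im[r0:r1,c0:c1];m=cv2.matchTemplate(g,t,cv2.TM_CCOEFF_NORMED);_,v,_,p=cv2.minMaxLoc(m);print(n,round(v,2),p[0]-c0,p[1]-r0)
E
```

```text
w5 0.99 -2 -2
w5 0.98 -4 -1
w5 0.93 -4 -4
w6 1.0 -3 -2
w6 0.99 -3 -2
w6 1.0 -3 -3
```

From the last two steps the box slid about 3 mm, so the clip has bottomed at the predicted position. Backing off to verify.

```bash
python3 -m pendant '[[0,[0.01,0,0],0],[0,[0.035,0,0],0],[0,[0.02,0,-0.04],0],[0,[0,0,-0.045],0],[0,[0,0,-0.045],0],[0,[0.03,-0.03,0],0],[0,[0.03,-0.03,0],0],[0,[0.03,-0.03,0],0],[0,[0,0,0],0],[0,[0,0,0],0]]'
python3 - <<'E'
from h import *
s=ctrl.state();print(s["ee_pos"],s["contact_force"])
V=[]
for c in("scene","top","wrist"):
    f,M=cam(c);print(c,"clip",find(c,M,"clip"),"vent",find(c,M,"vent_top"))
    if c=="wrist":continue
    x={"scene":f["img"][150:240,210:320],"top":f["img"][170:260,280:360],"wrist":f["img"]}[c]
    V.append(cv2.resize(x,None,fx=4.2,fy=4.2,interpolation=2))
b=cv2.convertScaleAbs(np.hstack(V),alpha=1.6,beta=15)
cv2.imwrite("pics/w7.png",b[:,:,::-1])
E
```

```text
t: 15.92
ee_pos: [0.4782, 0.2329, 0.159]
tcp_rot: [2.192, 2.247, -0.002]
contact_force: [0.9, -0.6, -0.4]
finger_gap: -0.001
grasp_force: 0.0
[0.47815865 0.23293602 0.15896995] [ 0.9004058  -0.5952675  -0.38768482]
scene clip [(0.71, [0.553, 0.1, 0.046])] vent [(0.59, [0.783, -0.213, 0.072]), (0.41, [0.557, 0.023, 0.072])]
top clip [(0.44, [0.718, -0.253, 0.031]), (0.4, [0.551, 0.098, 0.033])] vent [(0.45, [0.782, -0.212, 0.069]), (0.42, [0.554, 0.019, 0.072])]
wrist clip [(0.75, [0.58, 0.1, 0.036]), (0.41, [0.446, 0.165, 0.043])] vent [(0.68, [0.442, 0.216, 0.049])]
```

View pics/w7.png

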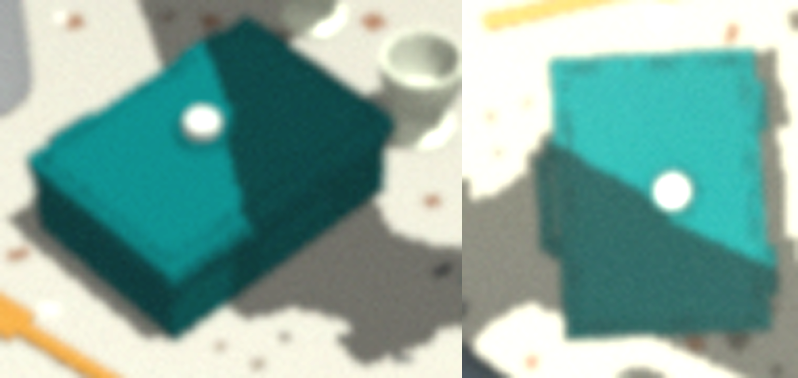

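The clip now lies flat, with only the lip standing out, at (541,147)-(545,253) in the right half. The vent is at (672,191) there and (202,121) in the left half. Now the numbers.

```bash
python3 - <<'E'
from fit2 import *
T=(np.array([(552,60),(567,337),(672,191),(541,147),(545,253)],float)-[462,0])/4.2+[280,170]
S=np.array([(172,282),(391,120),(202,121),(175,338)],float)/4.2+[210,150]
x=run(T,S)
# vent by white blob centroid in both cameras
P=[]
for f,M,(r0,r1,c0,c1) in((ft,Mt,(195,235,310,345)),(fs,Ms,(165,195,240,275))):
    g=f["img"][r0:r1,c0:c1].astype(int);m=(g.min(2)>g.min(2).max()*.7).astype(np.uint8)
    n,_,st,ce=cv2.connectedComponentsWithStats(m);i=1+st[1:,4].argmax();uv=ce[i]+[c0,r0];print(st[i,4],uv,onplane(f,M,[uv],.069))
E
```

```text
[[-0.8, -1.1], [-0.6, 0.3], [-0.1, -0.7], [-0.2, -0.2], [0.3, 1.3], [-0.7, -1.5], [0.5, -1.1], [-0.3, -0.9], [-0.2, 0.1]]
[ 0.5544  0.0269 -1.5458 -0.1138]
vent [0.55454213 0.02194056 0.071     ] clip tip [0.55275686 0.09325994 0.02575278] home pad [0.55266532 0.09691708 0.038     ]
51 [329.68627451 215.21568627] [[0.55374344 0.02249901 0.069     ]]
41 [257.73170732 178.43902439] [[0.55545393 0.02304507 0.069     ]]
```

```bash
python3 -m pendant '[[0,[-0.0442,0.0148,0],0],[0,[-0.0442,0.0148,0],0],[0,[-0.0442,0.0148,0],0],[0,[-0.0442,0.0148,0],0],[0,[-0.0442,0.0148,0],0],[0,[-0.0442,0.0148,0],0],[0,[0,0,0.03],0],[0,[0,0,0.03],0],[0,[0,0,0],0],[0,[0,0,0],0]]'
```

```text
t: 17.3
ee_pos: [0.554, 0.0217, 0.1099]
tcp_rot: [-2.196, -2.243, 0.003]
contact_force: [0.5, 0.4, 0.6]
finger_gap: -0.001
grasp_force: 0.0
```

```bash
python3 -m pendant '[[0,[0,0,0.004],0],[0,[0,0,0.004],0],[0,[0,0,0.004],0],[0,[0,0,0.004],0],[0,[0,0,0.004],0],[0,[0,0,0.004],0],[0,[0,0,0.003],0],[0,[0,0,0],0]]';python3 -m pendant '[[0,[0,0,0.003],0],[0,[0,0,0],0]]'; python3 -m pendant '[[0,[0,0,0.002],0],[0,[0,0,0],0]]'
```

```text
t: 17.97
ee_pos: [0.5547, 0.0217, 0.0886]
tcp_rot: [-2.198, -2.245, 0.0]
contact_force: [-0.4, -0.5, 0.2]
finger_gap: 0.003
grasp_force: 0.0
t: 18.13
ee_pos: [0.5548, 0.0217, 0.0864]
tcp_rot: [2.198, 2.245, 0.0]
contact_force: [0.2, -0.0, 0.6]
finger_gap: 0.001
grasp_force: 0.0
t: 18.3
ee_pos: [0.5548, 0.0216, 0.0849]
tcp_rot: [2.198, 2.244, 0.0]
contact_force: [0.2, 0.2, 0.9]
finger_gap: 0.001
grasp_force: 0.0
```

```bash
python3 -m pendant '[[0,[0,0,0.0015],0],[0,[0,0,0],0]]';python3 -m pendant '[[0,[0,0,0.001],0],[0,[0,0,0],0]]'
```

```text
t: 18.47
ee_pos: [0.5549, 0.0216, 0.0841]
tcp_rot: [2.198, 2.244, -0.0]
contact_force: [-1.1, -0.1, 3.4]
finger_gap: -0.001
grasp_force: 1.6
t: 18.63
ee_pos: [0.5549, 0.0217, 0.084]
tcp_rot: [2.198, 2.244, -0.001]
contact_force: [-2.2, -0.7, 9.6]
finger_gap: -0.001
grasp_force: 4.6
```

The plug stopped at exactly the fully-in height. Retreating, then a last numeric check.

```bash
python3 -m pendant '[[0,[0,0,-0.01],0],[0,[0,0,-0.04],0],[0,[0,0,-0.045],0],[0,[0,0,-0.045],0],[0,[0.04,-0.03,0],0],[0,[0.04,-0.03,0],0],[0,[0.04,-0.03,0],0],[0,[0.04,-0.03,0],0],[0,[0.04,-0.03,0],0],[0,[0.04,-0.03,0],0],[0,[0,0,0],0],[0,[0,0,0],0]]'
python3 - <<'E'
from h import *
g0=cv2.imread("pics/w7.png")[:,:,::-1]
V=[]
for c in("scene","top"):
    f,M=cam(c)
    for q in("clip","vent_top","bottle","eggcup1","fork"):print(c,q,find(c,M,q))
    x={"scene":f["img"][150:240,210:320],"top":f["img"][170:260,280:360]}[c]
    V.append(cv2.resize(x,None,fx=4.2,fy=4.2,interpolation=2))
b=cv2.convertScaleAbs(np.hstack(V),alpha=1.6,beta=15)
for n,(r0,r1,c0,c1) in dict(corner=(300,360,120,230),lidcorner=(140,210,15,80),vent_s=(95,145,175,230),vent_t=(165,215,645,700),lid_t=(45,90,530,600),clip_t=(130,270,530,580),clip_s=(200,310,230,330)).items():
    m=cv2.matchTemplate(b,g0[r0:r1,c0:c1],cv2.TM_CCOEFF_NORMED);_,v,_,p=cv2.minMaxLoc(m);print(n,round(v,2),p[0]-c0,p[1]-r0)
E
```

```text
t: 19.63
ee_pos: [0.4053, 0.2125, 0.1954]
tcp_rot: [2.191, 2.25, 0.001]
contact_force: [0.6, -0.5, -0.3]
finger_gap: 0.001
grasp_force: 0.0
scene clip [(0.62, [0.554, 0.102, 0.044])]
scene vent_top [(0.61, [0.559, 0.019, 0.064]), (0.52, [0.788, -0.215, 0.076])]
scene bottle [(0.97, [0.61, -0.129, 0.128])]
scene eggcup1 [(0.69, [0.42, 0.066, 0.046]), (0.62, [0.397, -0.056, 0.044])]
scene fork [(0.61, [0.697, 0.017, 0.008]), (0.35, [0.564, 0.041, 0.065])]
top clip [(0.5, [0.458, 0.17, 0.017]), (0.44, [0.554, 0.101, 0.03])]
top vent_top []
top bottle [(0.83, [0.584, -0.138, 0.167])]
top eggcup1 [(0.9, [0.421, 0.062, 0.03]), (0.65, [0.396, -0.055, 0.033])]
top fork [(0.82, [0.689, 0.018, 0.002])]
corner 1.0 0 0
lidcorner 1.0 0 0
vent_s 0.98 0 7
vent_t 0.97 0 1
lid_t 1.0 0 0
clip_t 0.78 4 -4
clip_s 0.91 -58 42
```

```bash
python3 - <<'E'
from fit import *
f,M=cam("top");h=cv2.cvtColor(cv2.resize(f["img"],None,fx=4,fy=4,interpolation=2),cv2.COLOR_RGB2HSV)
m=(h[...,1]>120)&(abs(h[...,0].astype(int)-90)<14)
for y in (190,195,202,207,212,217,222,227,233,240,246):
    r=np.where(m[y*4+2,280*4:360*4])[0];print(y,280+r[0]/4,280+r[-1]/4)
p=[.5544,.0269,-1.549]
for a in(0,.1,.2,.3):
    W,l,c=box([*p,0,a]);print(a,pix(f,M,[l((-.124,.05,.006)),l((-.124,-.05,.006)),c(.031,0,.01)]).round(1).tolist())
E
```

```text
190 302.0 351.25
195 302.25 351.75
202 302.5 350.5
207 300.0 350.75
212 298.75 351.0
217 299.0 351.5
222 299.25 351.75
227 299.5 352.25
233 305.25 354.25
240 305.0 353.25
246 305.25 352.75
0 [[301.5, 197.0], [303.6, 236.2], [297.9, 218.1]]
0.1 [[301.5, 197.0], [303.6, 236.2], [296.7, 218.1]]
0.2 [[301.5, 197.0], [303.6, 236.2], [295.6, 218.1]]
0.3 [[301.5, 197.0], [303.6, 236.2], [294.5, 218.1]]
```

The lip sits where a clip angle of 0 puts it, about 4.6 px outside the lid edge. Handing in.

```bash
python3 -c "
from workcell import ctrl;print(ctrl.sign_off())"
```

```text
the job is handed in; nothing more can be done
None
```

I shut the lid, folded the clip flat and then pressed the vent plug fully in, in that order, and handed the job in at about 20 s; the box slid about 14 mm back while I pushed the clip, and the bottle, egg cups and fork did not move.

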